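# Hold a module in the corner of the gluing jig

### The arm

A 6-joint arm with a two-finger parallel gripper is mounted at the origin on a cart in front of the work surface, level with it; the furniture and walls round the work are solid. World frame = base frame: x ahead of the robot, y to its left, z up, the work surface at z = 0. Lengths are in m, angles in degrees, forces in N, time in s.
With the tool pointing down it reaches from about 0.375 to 0.975 m from the base axis. Payload 3.8 kg.
Tool frame: the origin (TCP) lies on the centre line of the jaws, within the pads' length; the fingertips stand 8 mm ahead of it and the grasp point (between the pads) lies 11 mm behind it; z points along the fingers, y is the line along which they close (so a half turn about z gives the same grasp; the last joint's range is limited). The gripper opens to 85 mm and grips with 20 to 120 N. Pads are 22 mm wide; open, the fingers measure 114 mm over their backs; the gripper's body (76 mm by 85 mm) begins 54 mm behind the grasp point. The pads swing forward as they close: fully open they stand 13 mm farther back than shut.
Start: joints at [-68.004, 15.12, 91.902, -0, 72.978, -2.114], TCP at [0.276, -0.616, 0.239] pointing down, gripper open.
Joint ranges: [-150.88, 150.88], [-54.13, 125.18], [17.81, 147.31], [-75.09, 255.09], [0, 152.58], [-146.25, 146.25]. Speed limits (degrees/s): [147.25, 147.25, 180, 180, 180, 180].

### API

Orientations are given as a 3x3 rotation matrix whose columns are the frame's x, y, z axes.
In Python, from rig import sense, camera, camera_info, hand_in gives the robot as it stands.
- The arm moves only by the tool servo_tool, never from a script. Its argument "steps" is a list of rows, each a list of 2 entries, a list of its own where there are three numbers: the shift along the tool's x, y, z in m, then the turn about the tool's z in rad. A call has 1 to 10 rows; each row is the pose to reach, as a shift and turn from the pose commanded when the call began, along the tool's axes at that moment; what a row does not reach only later rows make up. A row lasts 1/10 s, in which the tool goes at most 50 mm and 8.59 degrees, less where a joint would pass 70% of its speed; a pose out of reach is approached as far as the arm can. A call with a gripper value outside its range is refused whole. "grip" is the opening, from 0 (shut) to 1 (fully open), set as the call begins (left out, the last holds). The fingers move at their own pace and stop on an object; the grip force is fixed at half the most. Time passes only in rows, so rows that repeat a pose let the fingers close. It gives the time, the measured TCP pose, the force, the opening and the grip force at its end, in the units of the state.
- sense(): the state, without advancing time (a new reading comes with each control period).
- camera(name): name is "scene" or "side" or "wrist"; returns the picture (480x640x3 uint8, red, green, blue); there is no depth.
- camera_info(name): a dict with "camera_matrix" (3x3 intrinsics, pixels), "camera_from_world" (4x4, takes a point from world to camera coordinates). Camera axes: x right, y up, looking along -z (the intrinsics and any distortion apply to the point x, -y, -z); pixel columns grow to the right and rows downward; lengths in m; the calibration is good to about 2 mm. A picture is of the moment at which its call begins: read the wrist's pose just before it. camera_info takes no time and is no camera call; for the wrist camera it gives the pose at the moment of the call.
- hand_in(): hands the job in; it is judged then, once.
The state is a dict: "time_s": time; "joint_pos": joint angles; "joint_velocities": joint speeds; "tau": joint torques, N m; "tool_pos": TCP position; "tool_rot": TCP orientation; "force": force on the tool from outside, world axes, zero at the start; "torque": the same for the moment, N m; "grip_width": finger opening in m; "gripper_force": force on a finger pad.
Only numpy, scipy, OpenCV 4.12 (cv2) and the standard library are available. Lean on these libraries where they do the work, as an engineer would, in place of code of your own. Each camera call takes 0.05 s, during which the arm holds its last target. There are 200 camera calls.

### The job

Take the lid off the component tub: tip it up by its grip with the opposite edge still resting on the tub's rim, then lift it off and lay it flat on the bench, grip upward, clear of tub and jig. Lift out the receiver module and, keeping it upright, stand it in the jig's corner and press it squarely against both fences at once, its broad face flat to the long fence and its end against the short one. Finish while still holding it pressed there, as if the glue were setting, and leave the other things on the bench undisturbed.

Things in the scene. Friction and masses are not known exactly. Their poses are not given: they have to be found in the camera images.
- tub: Fixed open grey plastic tub, outside 118 (x) x 138 (y) x 64 mm high, walls and floor 4 mm thick (inside 110 x 130 mm). Origin at the centre of its underside, z up. It stands left or right of the middle, the jig on the other side. At the start the lid closes it, with the module inside.
- lid: Loose flat grey lid 122 (x) x 142 (y) x 4 mm, 90 g, lying on the tub's rim, in line with the tub. Origin: centre of the plate's underside, 64 mm above the bench at the start; z up. A locating frame, 104 x 124 mm outside, reaches 5 mm down into the tub with 3 mm play all round, so laid flat on the bench the origin is 5 mm up. An upright grip tab (see lid_grip) stands near its +x edge, away from the robot.
- lid_grip (a point): Middle of the top of the lid's upright grip tab, at (46, 0, 34) mm in the lid's frame; same axes as the lid. The tab is 10 mm thick along the lid's x, 32 mm wide along y, and rises from the plate's top (4 mm above the lid's origin) to 34 mm.
- lid_heel (a point): Middle of the lid's edge opposite the grip, plate underside, at (-61, 0, 0) mm in the lid's frame; the edge that stays on the rim while the lid is tipped.
- module: Black receiver module, a flat case 12 mm thick (x, from -4 to +8 mm of the origin), 82 mm long (y, -41 to +41), 52 mm high, about 60 g, standing on its long narrow edge. Origin on its underside; z up. It starts on the tub's floor under the lid, up to 15 mm off the tub's centre, within 0.25 rad of the tub's y. Either broad face may go against the long fence.
- module_centre (a point): Middle of the module's 12 x 82 x 52 mm case, 26 mm above its underside; same axes as the module.
- jig: Fixed gluing jig: a dark steel plate 150 (x) x 170 (y) mm whose flat top (the bed) is 10 mm above its origin; two bright aluminium fences 16 mm high above the bed stand along its +x and +y edges and meet in a square corner. Origin at the centre of its underside on the bench; z up. Rigid.
- fence_long: The jig's long fence, along the jig's y, 130 mm long, 10 mm thick, 16 mm high. Origin at the middle of its inner face (the face that looks to the jig's -x) at bed level; same axes as the jig. Press the module's broad face toward +x of the jig onto it.
- fence_short: The jig's short fence, along the jig's x, 110 mm long, 10 mm thick, 16 mm high. Origin at the middle of its inner face (the face that looks to the jig's -y) at bed level; same axes as the jig. Press the module's end toward +y of the jig onto it.
- corner (a point): The inside corner of the jig at bed level, where the inner faces of both fences meet, at (55, 65, 10) mm in the jig's frame; same axes as the jig. The seated module's centre lies 6 mm from it toward -x, 41 mm toward -y and 26 mm up.
- spool: Bystander: white solder spool, 59 mm across, 40 mm high, origin under its centre. Leave alone.
- flux: Bystander: brown flux bottle, 34 mm across, 72 mm high, origin under its centre. Leave alone.
- sink: Bystander: finned heat sink 45 x 45 x 24 mm, origin under its centre. Leave alone.
- relay: Bystander: yellow relay block 28 x 50 x 26 mm, origin under its centre. Leave alone.
There are look-alikes about, which are no part of the job. What is shaped like the lid but blue or green is not meant.

How it is judged (in metres and radians):
On the way, in this order (a step that is already met when the one before it is completed fails the run):
1. the lid is tipped up by more than 0.17 rad (10 degrees), the edge opposite its grip still on the tub's rim (angle between lid's own z axis and vertical above 0.17 rad and z of lid_grip in the frame of tub above 0.105 m and z of lid_heel in the frame of tub between 0.055 and 0.072 m and horizontal distance between lid and tub below 0.03 m), for 0.1 s.
2. the lid lies flat on the bench, grip upward, let go, clear of tub and jig (height (world z) of lid between 0 and 0.02 m and angle between lid's own z axis and vertical below 0.12 rad and contact force between lid and tub below 0.05 N and contact force between lid and jig below 0.05 N and contact force between each of the arm, the fingers and lid below 0.05 N and linear speed of lid below 0.03 m/s), for 0.2 s.
At the end, for the whole second after the job is handed in: Through the last second the robot presses the module on each fence with over 1.5 N; it is upright within 0.08 rad, on the bed, in line with the long fence within 0.05 rad, centre within 4 mm of its seat, at rest; the lid lies flat on the bench, grip up, let go, touching neither tub nor jig (all of step 2 and contact force between module and fence_long above 1.5 N and contact force between module and fence_short above 1.5 N and contact force between any of the fingers, the arm and module above 1.5 N and angle between the y axis of module and the y axis of jig, either way round below 0.05 rad and angle between module's own z axis and vertical below 0.08 rad and x of module_centre in the frame of corner between -0.011 and -0.003 m and y of module_centre in the frame of corner between -0.046 and -0.037 m and z of module_centre in the frame of corner between 0.022 and 0.031 m and linear speed of module below 0.01 m/s); the arm keeps its last pose, push and grip.
It fails at once if the module is tipped over (more than 0.6 rad from upright) (angle between module's own z axis and vertical above 0.6 rad).
It fails at once if the solder spool is shifted more than 25 mm (distance of spool from where it was at the start of the episode above 0.025 m).
It fails at once if the flux bottle is shifted more than 25 mm (distance of flux from where it was at the start of the episode above 0.025 m).
It fails at once if the heat sink is shifted more than 25 mm (distance of sink from where it was at the start of the episode above 0.025 m).
It fails at once if the relay is shifted more than 25 mm (distance of relay from where it was at the start of the episode above 0.025 m).
It also fails if it takes over 72 s, if anything falls off the work surface, if the arm or the gripper's body presses on something with over 40 N, if the wrist force passes 120 N, or if a joint passes its speed limit or range.

## Working session

There is one attempt and no reset: what is moved stays moved. The work goes in short steps, Python scripts to look and compute and a tool call to move; the robot and the scene stay as the last step left them, time stands still between calls to the robot, and variables do not carry over. Pictures are saved under pics/ and viewed, at most 10 in all, crops included, and the job is handed in when it is done.

Besides the shell and the picture viewer there is one more tool, called as name(argument=value, ...) on one line, values as JSON. servo_tool: Moves the arm, as the interface text tells. Its arguments: {"type":"object","properties":{"steps":{"type":"array","items":{"type":"array"}},"grip":{"type":"number"}},"required":["steps"]}

```bash
mkdir -p pics; python3 - <<'E'
from rig import *
import cv2,numpy as np
for n in("scene","side"):
    cv2.imwrite(f"pics/{n}0.png",camera(n)[:,:,::-1]);i=camera_info(n);print(n,np.round(i["camera_matrix"],1).tolist(),np.round(i["camera_from_world"],3).tolist(),[k for k in i])
s=sense();print(s["tool_rot"],s["tool_pos"],s["force"])
E
```

```text
scene [[592.6, 0.0, 307.4], [0.0, 592.6, 245.8], [0.0, 0.0, 1.0]] [[-0.465, -0.885, 0.017, 0.19], [0.609, -0.306, 0.732, -0.425], [-0.643, 0.35, 0.681, -1.307], [0.0, 0.0, 0.0, 1.0]] ['camera_matrix', 'camera_from_world']
side [[509.2, 0.0, 319.3], [0.0, 509.2, 237.9], [0.0, 0.0, 1.0]] [[-0.997, -0.08, 0.006, 0.536], [0.035, -0.366, 0.93, -0.114], [-0.073, 0.927, 0.368, -1.334], [0.0, 0.0, 0.0, 1.0]] ['camera_matrix', 'camera_from_world']
[[ 9.12776449e-01  4.08458843e-01 -7.26358149e-04]
 [ 4.08459473e-01 -9.12774482e-01  1.89833079e-03]
 [ 1.12388816e-04 -2.02943951e-03 -9.99997934e-01]] [ 0.27549332 -0.61550431  0.2380971 ] [-0.6347631  -0.39740234  0.58291289]
```

View pics/scene0.png

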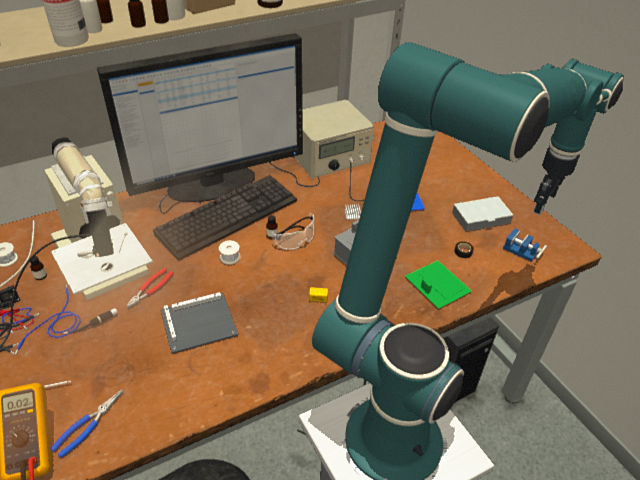

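View pics/side0.png

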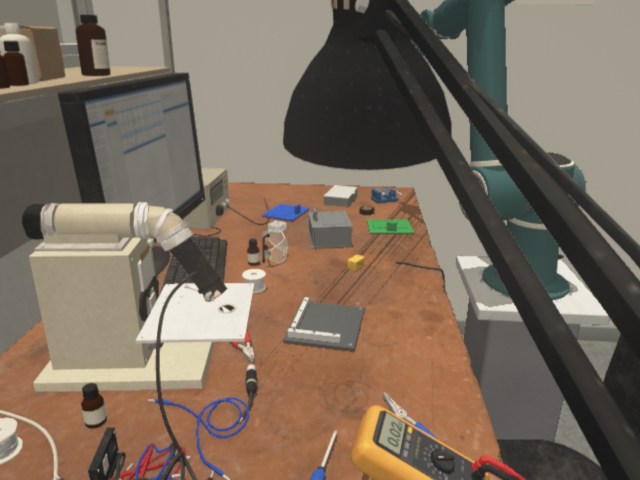

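Candidates for the lid: grey tub with tab at side (330,228) / scene (365,240), the blue plate at side (287,212) and the green plate at side (390,227). The grey one fits: it sits on a tub and has the right colour. I'll confirm it in one enlarged crop.

```bash
python3 - <<'E'
import cv2,numpy as np
a=cv2.imread("pics/side0.png");b=cv2.imread("pics/scene0.png")
f=lambda im,x,y,w,h,s:cv2.resize(im[y:y+h,x:x+w],None,fx=s,fy=s,interpolation=cv2.INTER_CUBIC)
A=f(a,300,200,60,60,5);B=f(a,280,290,100,60,5);C=f(b,150,285,100,70,5)
o=np.zeros((600,800,3),np.uint8)
o[:300,:300]=A;o[:300,300:800]=B;o[300:600,:500]=C[:300];o[300:600,500:800]=f(b,320,210,60,60,5)
cv2.imwrite("pics/c0.png",o)
E
```

```text
(no output)
```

View pics/c0.png

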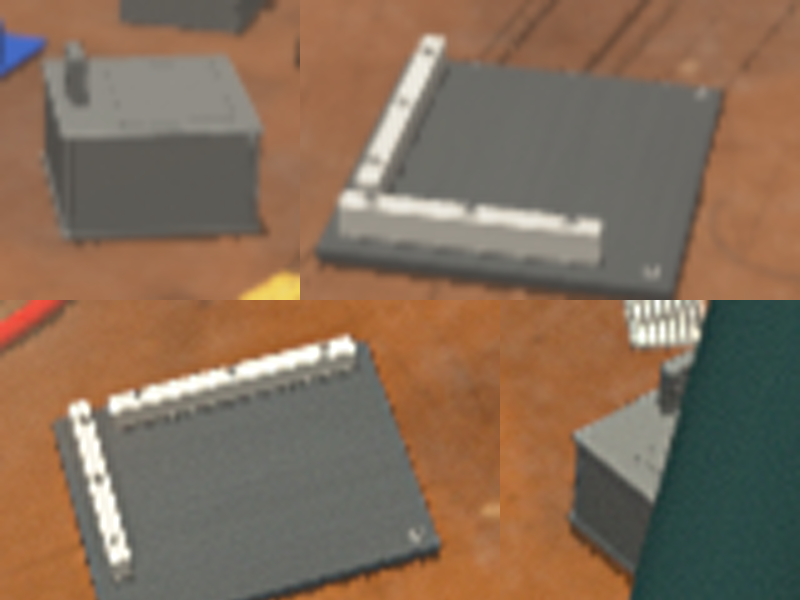

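The grey lid with its tab is on the grey tub: tab at side (315,214), lid top corners (308.6,212.4), (345,211.4), (352,226) and (312.4,227). The jig plate is clear in both views, with its corner of fences at scene (165,308) / side (284,339).

```bash
cat > h.py <<'E'
from rig import *
import cv2,numpy as np
def ray(info,uv,z):
    K=np.array(info["camera_matrix"]);T=np.array(info["camera_from_world"])
    p=np.linalg.inv(K)@[uv[0],uv[1],1];d=T[:3,:3].T@[p[0],-p[1],-1];c=-T[:3,:3].T@T[:3,3]
    return c+d*(z-c[2])/d[2]
def proj(info,P):
    K=np.array(info["camera_matrix"]);T=np.array(info["camera_from_world"])
    q=np.c_[np.atleast_2d(P),np.ones(len(np.atleast_2d(P)))]@T[:3].T
    q=q*[1,-1,-1]; q=q@K.T; return q[:,:2]/q[:,2:]
E
python3 - <<'E'
from h import *
s=camera_info("side");c=camera_info("scene")
for n,i,z,L in [("lid",s,.068,[(308.6,212.4),(345,211.4),(352,226),(312.4,227)]),("tubbase",s,0,[(314,247.6),(352.4,246.4)]),("tabtop",s,.098,[(314.5,208.5)]),
 ("jig side",s,.01,[(364,308.4),(284,339)]),("jig scene",c,.01,[(223,293.6),(161.4,310),(237.4,334)])
 ,("others",s,0,[(254,291),(253,264),(356,270),(390,234),(366,215)]),("o2",c,0,[(230,262),(271,236),(318,300),(352,217),(464,256),(437,285)])]:
    for p in L: print(n,p,np.round(ray(i,p,z),3))
T=np.array(camera_info("wrist")["camera_from_world"]);R=np.array(sense()["tool_rot"]);print(camera_info("wrist")["camera_matrix"]);print("cam in tool",R.T@(-T[:3,:3].T@T[:3,3]-sense()["tool_pos"]),R.T@T[:3,:3].T)
E
```

```text
lid (308.6, 212.4) [ 0.597 -0.306  0.068]
lid (345, 211.4) [ 0.481 -0.328  0.068]
lid (352, 226) [ 0.456 -0.193  0.068]
lid (312.4, 227) [ 0.573 -0.173  0.068]
tubbase (314, 247.6) [ 0.568 -0.178  0.   ]
tubbase (352.4, 246.4) [ 0.453 -0.198  0.   ]
tabtop (314.5, 208.5) [ 0.574 -0.257  0.098]
jig side (364, 308.4) [0.418 0.198 0.01 ]
jig side (284, 339) [0.584 0.341 0.01 ]
jig scene (223, 293.6) [0.563 0.177 0.01 ]
jig scene (161.4, 310) [0.581 0.342 0.01 ]
jig scene (237.4, 334) [0.418 0.196 0.01 ]
others (254, 291) [0.692 0.117 0.   ]
others (253, 264) [ 0.728 -0.043  0.   ]
others (356, 270) [ 0.439 -0.03   0.   ]
others (390, 234) [ 0.333 -0.315  0.   ]
others (366, 215) [ 0.41  -0.497  0.   ]
o2 (230, 262) [0.677 0.111 0.   ]
o2 (271, 236) [ 0.725 -0.042  0.   ]
o2 (318, 300) [ 0.435 -0.045  0.   ]
o2 (352, 217) [ 0.692 -0.306  0.   ]
o2 (464, 256) [ 0.393 -0.51   0.   ]
o2 (437, 285) [ 0.334 -0.368  0.   ]
[[347.50618364   0.         320.88666137]
 [  0.         347.50618364 238.17044678]
 [  0.           0.           1.        ]]
cam in tool [ 7.58092286e-02  9.66479156e-05 -1.33617451e-01] [[ 1.15025105e-03  9.55195594e-01  2.95973064e-01]
 [ 9.99998403e-01 -1.50357730e-03  9.66173065e-04]
 [ 1.36790263e-03  2.95971480e-01 -9.55195798e-01]]
```

servo_tool(steps=[[[0.39,-0.23,-0.02],0.24],[[0.39,-0.23,-0.02],0.24],[[0.39,-0.23,-0.02],0.24],[[0.39,-0.23,-0.02],0.24],[[0.39,-0.23,-0.02],0.24],[[0.39,-0.23,-0.02],0.24],[[0.39,-0.23,-0.02],0.24],[[0.39,-0.23,-0.02],0.24],[[0.39,-0.23,-0.02],0.24],[[0.39,-0.23,-0.02],0.24]])

```text
time_s: 1.1
tool_pos: [0.5404, -0.2419, 0.2592]
tool_rot: [[0.983, 0.185, 0.001], [0.185, -0.983, 0.002], [0.002, -0.002, -1.0]]
force: [-0.8, -0.4, 0.9]
grip_width: 0.0852
gripper_force: 0.0
```

```bash
python3 - <<'E'
from h import *
i=camera_info("wrist");im=camera("wrist")[:,:,::-1];cv2.imwrite("pics/w1.png",im);np.save("w1.npy",[i["camera_matrix"],np.array(i["camera_from_world"])[:3,:3]]) if 0 else None
s=sense();R=np.array(s["tool_rot"]);print(s["time_s"],s["tool_pos"],np.degrees(np.arctan2(R[1,0],R[0,0])),s["force"],s["joint_pos"])
E
```

```text
1.15 [ 0.53923627 -0.24379776  0.25896879] 10.646423430219999 [ 0.6908142  -0.11759637  0.12012574] [-2.67617548e+01  5.50362747e+00  1.01061785e+02  3.94904583e-02
  7.34601342e+01  5.25805700e+01]
```

View pics/w1.png

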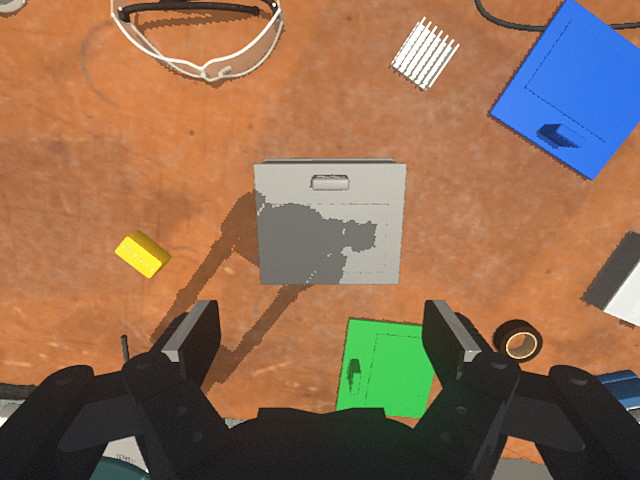

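The wrist view shows the grey lid with corners (253,164), (407,164), (400,284), (261,284). The tab top is at about (330,180), and its far/near edges are at rows 175/187.

```bash
python3 - <<'E'
from h import *
i=camera_info("wrist")
L=[ray(i,p,.068) for p in[(253,164),(407,164),(400,284),(261,284)]]
print(np.round(L,3));c=np.mean(L,0);x=L[0]+L[1]-L[2]-L[3];print("c",c,np.degrees(np.arctan2(x[1],x[0])),np.linalg.norm(x)/2)
for p in[(311,176),(349,176),(349,187),(311,187),(330,180)]:print(np.round(ray(i,p,.098),4))
for n,p in dict(relay=(142,255),sink=(425,55),jig=(0,0)).items():print(n,np.round(ray(i,p,.02),3))
E
```

```text
[[ 0.573 -0.174  0.068]
 [ 0.599 -0.312  0.068]
 [ 0.482 -0.336  0.068]
 [ 0.455 -0.197  0.068]]
c [ 0.52737901 -0.25479505  0.068     ] 11.397673474936802 0.1201651865232061
[ 0.5761 -0.228   0.098 ]
[ 0.5821 -0.2594  0.098 ]
[ 0.573  -0.2613  0.098 ]
[ 0.567  -0.2296  0.098 ]
[ 0.5758 -0.2443  0.098 ]
relay [ 0.442 -0.054  0.02 ]
sink [ 0.701 -0.315  0.02 ]
jig [0.672 0.085 0.02 ]
```

servo_tool(steps=[[[0.0365,0.005,0.05],-0.01],[[0.0365,0.005,0.1],-0.01],[[0.0365,0.005,0.13],-0.01],[[0.0365,0.005,0.13],-0.01],[[0.0365,0.005,0.13],-0.01],[[0.0365,0.005,0.13],-0.01]], grip=0.7)

```text
time_s: 1.75
tool_pos: [0.5759, -0.2469, 0.1322]
tool_rot: [[0.982, 0.189, 0.004], [0.189, -0.982, -0.002], [0.003, 0.003, -1.0]]
force: [-0.1, 0.3, 0.3]
grip_width: 0.0596
gripper_force: 0.0
```

```bash
python3 - <<'E'
from h import *
i=camera_info("wrist");im=camera("wrist")[:,:,::-1];cv2.imwrite("pics/w2.png",im)
s=sense();R=np.array(s["tool_rot"]);print(s["time_s"],s["tool_pos"],np.degrees(np.arctan2(R[1,0],R[0,0])),s["force"],s["grip_width"])
E
```

```text
1.8 [ 0.57626608 -0.24686352  0.13281488] 10.885352375497575 [0.25612376 0.01863227 0.77155111] 0.059744259211795846
```

View pics/w2.png

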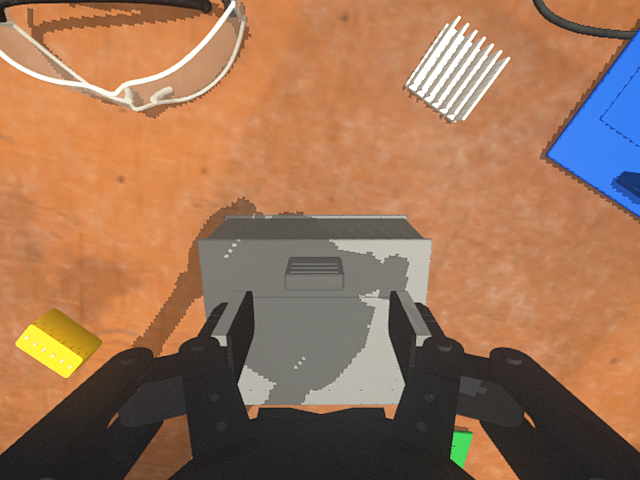

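The tab is at about (286–343, 257–290), the fingers are centred on about column 320, and the lid far edge is at (198..432, 239).

```bash
python3 - <<'E'
from h import *
i=camera_info("wrist")
for p in[(287,258),(342,258)]:print(np.round(ray(i,p,.098),4))
for p in[(198,239),(432,239),(246,404)]:print(np.round(ray(i,p,.068),4))
im=cv2.imread("pics/w2.png").astype(int);print(im[250:296:2,314].sum(1)//3, im[262,280:350:2].sum(1)//3)
E
```

```text
[ 0.5857 -0.2272  0.098 ]
[ 0.5911 -0.2551  0.098 ]
[ 0.5761 -0.1721  0.068 ]
[ 0.6027 -0.3096  0.068 ]
[ 0.4615 -0.2158  0.068 ]
[122 120 120 112  86  84  84 111  82 113  83 121 103 117 126 120 120 118
 115 118 105 121 120] [118 119 119 126  85  85  83  86  81  88  81  80  82  81  84  82  82  84
  84  83  83  85  86  83  82  83  87  87  85  83  80 113 119 120 122]
```

```bash
python3 - <<'E'
from h import *
i=camera_info("wrist")
for p in[(287,258),(342,258)]:print(np.round(ray(i,p,.068),4))
print(np.round(proj(i,np.array([[.5747+.982*a-.189*b,-.2437+.189*a+.982*b,z] for a in(.005,-.005) for b in(.016,-.016) for z in (.098,.068)])),0).tolist())
E
```

```text
[ 0.5743 -0.2263  0.068 ]
[ 0.5806 -0.2592  0.068 ]
[[284.0, 274.0], [289.0, 255.0], [345.0, 274.0], [342.0, 255.0], [284.0, 291.0], [289.0, 270.0], [345.0, 291.0], [341.0, 270.0]]
```

servo_tool(steps=[[[-0.002,-0.004,0.02],0],[[-0.002,-0.004,0.035],0],[[-0.002,-0.004,0.035],0],[[-0.002,-0.004,0.035],0]])

```text
time_s: 2.2
tool_pos: [0.572, -0.2419, 0.0948]
tool_rot: [[0.982, 0.19, 0.0], [0.19, -0.982, -0.0], [0.0, 0.0, -1.0]]
force: [-0.1, -0.2, -0.1]
grip_width: 0.0594
gripper_force: 0.0
```

servo_tool(steps=[[[0,0,0.002],0],[[0,0,0.002],0],[[0,0,0.002],0],[[0,0,0.002],0],[[0,0,0.002],0]], grip=0.0)

```text
time_s: 2.7
tool_pos: [0.5727, -0.242, 0.0934]
tool_rot: [[0.982, 0.19, 0.002], [0.19, -0.982, -0.001], [0.002, 0.001, -1.0]]
force: [-1.0, -0.2, 5.2]
grip_width: 0.0298
gripper_force: 59.8
```

servo_tool(steps=[[[-0.005,0,0],0],[[-0.006,0,-0.003],0],[[-0.007,0,-0.006],0],[[-0.008,0,-0.009],0],[[-0.008,0,-0.009],0]])

```text
time_s: 3.2
tool_pos: [0.5669, -0.2437, 0.1025]
tool_rot: [[0.982, 0.188, 0.007], [0.188, -0.982, -0.001], [0.007, 0.003, -1.0]]
force: [7.6, -0.2, -1.0]
grip_width: 0.03
gripper_force: 59.4
```

```bash
python3 - <<'E'
from h import *
a=camera("side")[190:260,290:370,::-1];b=camera("wrist")[:,:,::-1]
o=np.zeros((420,800,3),np.uint8);o[:,:480]=cv2.resize(a,(480,420),interpolation=2);o[:240,480:]=cv2.resize(b,(320,240));cv2.imwrite("pics/t1.png",o)
E
```

```text
(no output)
```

View pics/t1.png

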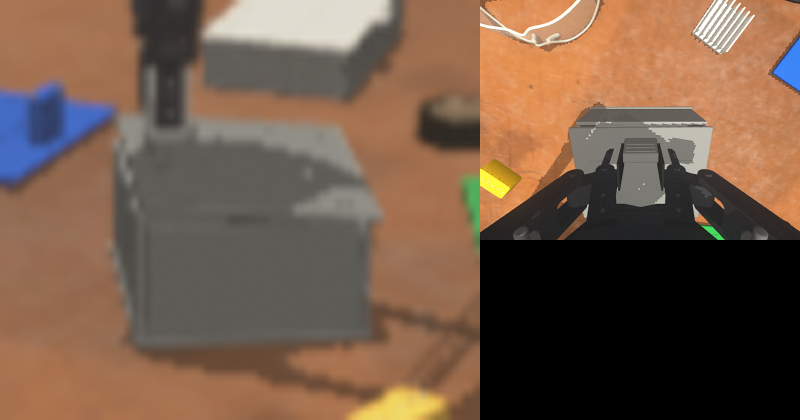

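servo_tool(steps=[[[-0.003,0,-0.003],0],[[-0.005,0,-0.006],0],[[-0.006,0,-0.009],0],[[-0.008,0,-0.012],0],[[-0.009,0,-0.015],0],[[-0.01,0,-0.018],0],[[-0.01,0,-0.018],0]])

```text
time_s: 4.0
tool_pos: [0.5539, -0.245, 0.1192]
tool_rot: [[0.982, 0.19, -0.0], [0.19, -0.982, 0.0], [-0.0, -0.0, -1.0]]
force: [-0.2, -0.2, -1.6]
grip_width: 0.0299
gripper_force: 59.9
```

```bash
python3 - <<'E'
from h import *
i=camera_info("wrist")
a=camera("side")[190:260,290:370,::-1];b=camera("wrist")[:,:,::-1];cv2.imwrite("pics/w3.png",b)
o=np.zeros((480,800,3),np.uint8);o[:280,:320]=cv2.resize(a,(320,280),interpolation=2);o[:,320:]=b[100:420,160:480].repeat(1,0) if 0 else cv2.resize(b[100:420,160:480],(480,480));cv2.imwrite("pics/t2.png",o)
E
```

```text
(no output)
```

View pics/t2.png

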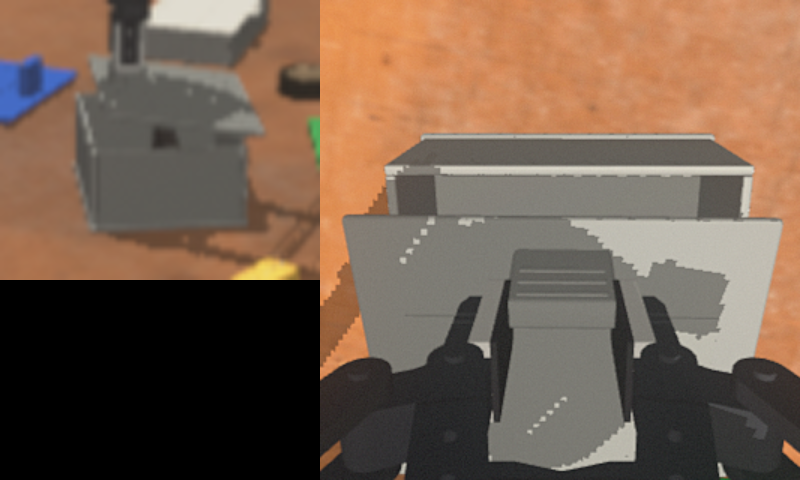

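The lid has come off the rim: far plate edge runs (176.7,244)–(467,246), and the tab front face and top are visible. I'll fit its tilt.

```bash
python3 - <<'E'
from h import *
from scipy.optimize import least_squares
i=camera_info("wrist");s=sense();tp=np.array(s["tool_pos"]);R=np.array(s["tool_rot"]);psi=np.arctan2(R[1,0],R[0,0])
px=np.array([[344,215],[781,219],[511,252],[613,252],[508,328],[615,328]],float);px=(px-[320,0])*320/480+[160,100]
L=np.array([[61,71,4],[61,-71,4],[51,16,4],[51,-16,4],[41,16,34],[41,-16,34]])/1e3
from scipy.spatial.transform import Rotation as Ro
pose=lambda v:(Ro.from_euler("ZYX",[psi+v[3],-v[0],v[4]]),v[1:3])
def f(v):
    r=Ro.from_euler("ZYX",[psi+v[3],-v[0],0]);g=tp+[v[1],v[4],v[2]]
    return (proj(i,r.apply(L-[.046,0,.0294])+g)-px).ravel()
q=least_squares(f,[.1,0,0,0,0]);v=q.x;print(np.round(v,4),np.round(q.fun,1))
r=Ro.from_euler("ZYX",[psi+v[3],-v[0],0]);g=tp+[v[1],v[4],v[2]]
for n,p in dict(lid=[0,0,0],grip=[.046,0,.034],heel=[-.061,0,0]).items():print(n,np.round(r.apply(np.array(p)-[.046,0,.0294])+g,4))
E
```

```text
[ 0.0852  0.0043 -0.0024 -0.0068  0.0008] [-0.5  2.7  0.3  2.5  1.9 -2.5 -1.8 -2.  -1.7 -0.7  1.8 -0. ]
lid [ 0.5146 -0.2519  0.0826]
grip [ 0.5568 -0.244   0.1204]
heel [ 0.4549 -0.263   0.0774]
```

Tilt is only 0.085 rad, with the heel off the rim. I'll put the heel back over the rim, then push harder against the wall while lifting.

servo_tool(steps=[[[0.008,0,-0.004],0],[[0.016,0,-0.004],0],[[0.016,0,0.0],0],[[0.016,0,0.004],0],[[0.016,0,0.008],0],[[0.016,0,0.01],0],[[0.016,0,0.01],0],[[0.016,0,0.01],0]])

```text
time_s: 4.9
tool_pos: [0.5696, -0.242, 0.1091]
tool_rot: [[0.982, 0.19, -0.0], [0.19, -0.982, 0.0], [-0.0, -0.0, -1.0]]
force: [-1.2, 0.6, -0.3]
grip_width: 0.0295
gripper_force: 60.0
```

servo_tool(steps=[[[0,0,0.002],0],[[-0.003,0,0.002],0],[[-0.006,0,0.002],0],[[-0.009,0,0.002],0],[[-0.009,0,0.002],0]])

```text
time_s: 5.4
tool_pos: [0.5612, -0.2437, 0.1078]
tool_rot: [[0.982, 0.189, 0.001], [0.189, -0.982, 0.0], [0.001, 0.0, -1.0]]
force: [0.9, 1.0, 0.1]
grip_width: 0.03
gripper_force: 60.1
```

servo_tool(steps=[[[-0.003,0,0],0],[[-0.006,0,0],0],[[-0.006,0,0],0]])

```text
time_s: 5.7
tool_pos: [0.5598, -0.2441, 0.1102]
tool_rot: [[0.982, 0.189, 0.01], [0.189, -0.982, 0.0], [0.01, 0.002, -1.0]]
force: [9.2, 6.3, 5.0]
grip_width: 0.03
gripper_force: 60.4
```

```bash
python3 - <<'E'
from h import *
i=camera_info("wrist");s=sense();print(s["tool_pos"],s["force"])
a=camera("side")[190:260,290:370,::-1];b=camera("wrist")[:,:,::-1]
o=np.zeros((480,800,3),np.uint8);o[:280,:320]=cv2.resize(a,(320,280),interpolation=2);o[:,320:]=cv2.resize(b[100:420,160:480],(480,480));cv2.imwrite("pics/t3.png",o)
E
```

```text
[ 0.55977598 -0.24409951  0.11016112] [9.24234448 6.30699771 4.97837662]
```

View pics/t3.png

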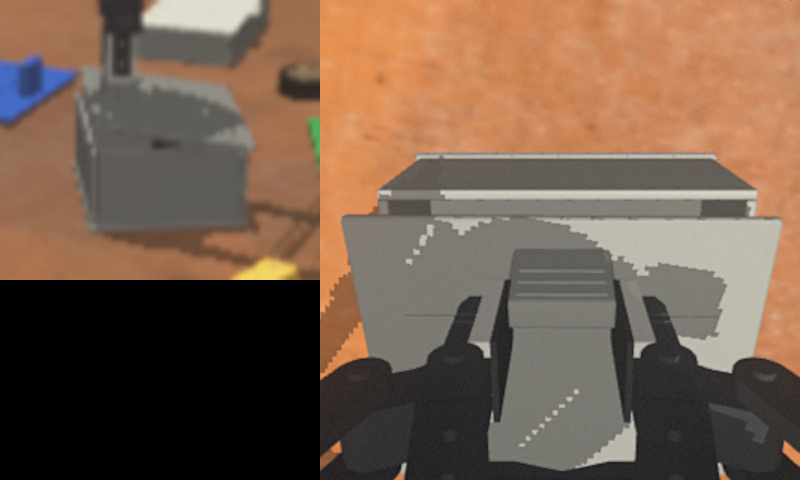

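servo_tool(steps=[[[-0.004,0,-0.002],0],[[-0.007,0,-0.003],0],[[-0.007,0,-0.003],0]])

```text
time_s: 6.1
tool_pos: [0.5569, -0.2448, 0.1155]
tool_rot: [[0.982, 0.188, 0.019], [0.188, -0.982, 0.0], [0.019, 0.003, -1.0]]
force: [15.7, 10.0, 7.3]
grip_width: 0.0298
gripper_force: 60.7
```

servo_tool(steps=[[[-0.003,0,-0.003],0],[[-0.005,0,-0.006],0],[[-0.006,0,-0.008],0],[[-0.006,0,-0.008],0]])

```text
time_s: 6.5
tool_pos: [0.5506, -0.2464, 0.1234]
tool_rot: [[0.982, 0.187, 0.018], [0.187, -0.982, -0.0], [0.018, 0.004, -1.0]]
force: [15.4, 9.1, 7.5]
grip_width: 0.0297
gripper_force: 60.4
```

```bash
cat > tilt.py <<'E'
from h import *
from scipy.optimize import least_squares
from scipy.spatial.transform import Rotation as Ro
# detect lid far-edge from wrist picture: print column profiles
i=camera_info("wrist");s=sense();b=camera("wrist").astype(int)
for u in (200,240,400,440):
    c=b[:,u]; grey=(np.abs(c[:,0]-c[:,2])<25)&(c.sum(1)>230)
    r=[k for k in range(120,300) if grey[k]!=grey[k-1]]
    g=np.abs(np.diff(c.sum(1)))[150:300]; print(u,"grey edges",r,"steps",[150+k for k in np.where(g>50)[0]])
np.save("b.npy",b)
E
python3 tilt.py
```

```text
200 grey edges [237] steps [np.int64(235)]
240 grey edges [187] steps [np.int64(186), np.int64(187), np.int64(188), np.int64(189), np.int64(190), np.int64(204), np.int64(205), np.int64(210), np.int64(211), np.int64(212), np.int64(235), np.int64(236), np.int64(237), np.int64(239), np.int64(250)]
400 grey edges [187] steps [np.int64(187), np.int64(189), np.int64(190), np.int64(204), np.int64(205), np.int64(209), np.int64(210), np.int64(211), np.int64(212), np.int64(235), np.int64(236), np.int64(238), np.int64(239), np.int64(240), np.int64(278)]
440 grey edges [204] steps [np.int64(203), np.int64(204), np.int64(205), np.int64(209), np.int64(210), np.int64(211), np.int64(212), np.int64(232), np.int64(234), np.int64(235), np.int64(236), np.int64(237), np.int64(238)]
```

```bash
cat > pred.py <<'E'
from h import *
from scipy.spatial.transform import Rotation as Ro
i=camera_info("wrist");s=sense();tp=np.array(s["tool_pos"]);R=np.array(s["tool_rot"]);psi=np.arctan2(R[1,0],R[0,0]);print(s["force"])
for t in np.arange(0,.36,.03):
    r=Ro.from_euler("ZYX",[psi,-t,0]);g=tp+[.0043,0,-.0024]
    h=r.apply(np.array([-.061,0,0])-[.046,0,.0294])+g;l=r.apply(-np.array([.046,0,.0294]))+g
    print(round(t,2),"edge row",proj(i,[r.apply(np.array([.061,.0,.004])-[.046,0,.0294])+g])[0,1].round(1),"tab top rear row",proj(i,[r.apply(np.array([.041,.0,.034])-[.046,0,.0294])+g])[0,1].round(1),"heel",h.round(4),"lid",l.round(4))
E
python3 pred.py
```

```text
[15.04786457  9.34335695  7.622126  ]
0.0 edge row 251.5 tab top rear row 318.3 heel [ 0.4499 -0.2665  0.0916] lid [ 0.5098 -0.2551  0.0916]
0.03 edge row 250.4 tab top rear row 318.4 heel [ 0.4508 -0.2663  0.0884] lid [ 0.5107 -0.2549  0.0902]
0.06 edge row 249.2 tab top rear row 318.5 heel [ 0.4518 -0.2661  0.0852] lid [ 0.5116 -0.2547  0.0889]
0.09 edge row 248.1 tab top rear row 318.6 heel [ 0.4529 -0.2659  0.0821] lid [ 0.5125 -0.2545  0.0876]
0.12 edge row 247.1 tab top rear row 318.7 heel [ 0.4541 -0.2657  0.079 ] lid [ 0.5136 -0.2543  0.0863]
0.15 edge row 246.1 tab top rear row 318.7 heel [ 0.4553 -0.2655  0.0759] lid [ 0.5146 -0.2541  0.085 ]
0.18 edge row 245.1 tab top rear row 318.7 heel [ 0.4567 -0.2652  0.0729] lid [ 0.5157 -0.2539  0.0838]
0.21 edge row 244.1 tab top rear row 318.8 heel [ 0.4582 -0.2649  0.0699] lid [ 0.5168 -0.2537  0.0826]
0.24 edge row 243.2 tab top rear row 318.8 heel [ 0.4597 -0.2646  0.067 ] lid [ 0.5179 -0.2535  0.0815]
0.27 edge row 242.3 tab top rear row 318.7 heel [ 0.4614 -0.2643  0.0641] lid [ 0.5191 -0.2533  0.0804]
0.3 edge row 241.5 tab top rear row 318.7 heel [ 0.4631 -0.264   0.0613] lid [ 0.5203 -0.253   0.0793]
0.33 edge row 240.7 tab top rear row 318.7 heel [ 0.4649 -0.2636  0.0585] lid [ 0.5216 -0.2528  0.0783]
```

servo_tool(steps=[[[0,0,0],0],[[0,0,0],0]])

```text
time_s: 6.75
tool_pos: [0.5507, -0.2464, 0.1232]
tool_rot: [[0.982, 0.187, 0.018], [0.187, -0.982, -0.0], [0.018, 0.003, -1.0]]
force: [15.1, 9.5, 7.1]
grip_width: 0.0299
gripper_force: 60.4
```

```bash
python3 - <<'E'
from h import *
from scipy.spatial.transform import Rotation as Ro
i=camera_info("side");s=sense();tp=np.array(s["tool_pos"]);print(s["force"]);b=camera("side").astype(int)
for t in (.05,.12,.2,.28,.34):
    r=Ro.from_euler("ZYX",[.19,-t,0]);g=tp+[.0043,0,-.0024]
    P=np.array([[.061,.071,.004],[.061,.071,0],[.0,.071,.004],[-.061,.071,.004]])-[.046,0,.0294]
    print(t,proj(i,r.apply(P)+g).round(1).tolist())
for u in (312,314,317,325,340,347):
    print(u,b[200:236,u].sum(1).tolist(), [int(x) for x in (b[200:236,u,0]-b[200:236,u,2])])
E
```

```text
[15.08716553  9.54419574  7.14918465]
0.05 [[317.6, 218.2], [317.5, 219.4], [338.0, 218.5], [358.3, 218.8]]
0.12 [[317.0, 217.8], [316.8, 219.1], [337.3, 219.5], [357.4, 221.2]]
0.2 [[316.4, 217.3], [316.1, 218.6], [336.4, 220.6], [356.2, 223.8]]
0.28 [[315.8, 216.8], [315.4, 218.1], [335.5, 221.6], [354.8, 226.3]]
0.34 [[315.4, 216.4], [315.0, 217.6], [334.7, 222.3], [353.6, 228.1]]
312 [354, 375, 403, 413, 391, 355, 341, 346, 343, 329, 329, 330, 333, 317, 286, 274, 270, 275, 291, 297, 298, 320, 367, 390, 415, 396, 339, 311, 281, 253, 248, 247, 249, 248, 250, 249] [76, 49, 22, 14, 20, 30, 40, 52, 61, 64, 64, 65, 56, 31, 10, 8, 7, 7, 7, 7, 8, 8, 9, 10, 9, 8, 7, 8, 8, 6, 7, 8, 7, 7, 8, 7]
314 [356, 365, 390, 406, 407, 407, 406, 405, 403, 404, 396, 364, 314, 286, 284, 277, 271, 273, 274, 272, 271, 273, 273, 271, 274, 290, 300, 328, 301, 255, 248, 249, 247, 246, 247, 245] [79, 66, 32, 11, 9, 9, 9, 8, 11, 12, 13, 21, 24, 14, 8, 8, 8, 7, 8, 7, 8, 7, 7, 8, 8, 6, 7, 8, 8, 7, 7, 7, 8, 8, 8, 7]
317 [340, 338, 342, 341, 312, 274, 258, 256, 258, 266, 269, 276, 277, 271, 287, 338, 322, 270, 266,
[... 399 characters left out ...]
 8, 7, 7, 6, 6, 7, 7, 7, 6, 6, 7, 6, 7, 7, 7, 7, 7, 7, 7, 7, 7, 7, 7, 8, 8, 8, 8, 8, 7, 8, 8]
340 [279, 276, 279, 278, 278, 282, 314, 347, 362, 386, 402, 402, 356, 294, 272, 270, 269, 270, 270, 271, 269, 271, 282, 274, 266, 269, 267, 264, 265, 269, 271, 271, 270, 271, 270, 270] [9, 9, 9, 9, 9, 19, 55, 77, 77, 48, 19, 10, 8, 7, 7, 7, 7, 7, 7, 6, 7, 6, 7, 8, 8, 6, 7, 7, 8, 8, 8, 8, 7, 7, 7, 7]
347 [266, 242, 257, 270, 273, 263, 261, 309, 350, 360, 362, 341, 354, 377, 387, 388, 332, 278, 268, 270, 270, 268, 281, 351, 353, 290, 275, 278, 272, 272, 270, 270, 270, 270, 270, 272] [9, 9, 9, 9, 9, 11, 30, 66, 83, 86, 85, 68, 51, 32, 19, 13, 10, 8, 8, 7, 7, 6, 7, 8, 8, 8, 8, 8, 8, 8, 7, 7, 7, 7, 7, 8]
```

Slope of the plate edge in the side view, from (317,215) to (347,223.5), gives about 0.3 rad with the heel at the rim. Step 1 is held, so now I lift off.

servo_tool(steps=[[[0.006,0,-0.01],0],[[0.008,0,-0.03],0],[[0.008,0,-0.06],0],[[0.008,0,-0.1],0],[[0.04,-0.05,-0.11],0],[[0.06,-0.09,-0.11],0],[[0.08,-0.13,-0.11],0],[[0.1,-0.17,-0.11],0],[[0.12,-0.21,-0.11],0],[[0.13,-0.25,-0.11],0]])

```text
time_s: 7.8
tool_pos: [0.6228, 0.0243, 0.2279]
tool_rot: [[0.982, 0.19, -0.001], [0.19, -0.982, -0.001], [-0.001, 0.001, -1.0]]
force: [0.3, -0.7, 0.0]
grip_width: 0.0298
gripper_force: 59.8
```

servo_tool(steps=[[[0,-0.016,0],0],[[0,-0.016,0],0],[[0,-0.016,0],0],[[0,-0.016,0],0]])

```text
time_s: 8.2
tool_pos: [0.6193, 0.0369, 0.2281]
tool_rot: [[0.982, 0.188, -0.0], [0.188, -0.982, -0.001], [-0.001, 0.001, -1.0]]
force: [-0.1, 0.7, 0.6]
grip_width: 0.03
gripper_force: 59.8
```

```bash
python3 tilt.py; python3 pred.py
```

```text
200 grey edges [241] steps [np.int64(239), np.int64(241), np.int64(242), np.int64(259), np.int64(260)]
240 grey edges [141, 240] steps [np.int64(196), np.int64(197), np.int64(240), np.int64(241), np.int64(242), np.int64(261), np.int64(262)]
400 grey edges [239] steps [np.int64(157), np.int64(163), np.int64(169), np.int64(181), np.int64(183), np.int64(237), np.int64(239), np.int64(241), np.int64(274), np.int64(275)]
440 grey edges [203, 206, 239] steps [np.int64(152), np.int64(153), np.int64(154), np.int64(159), np.int64(160), np.int64(201), np.int64(202), np.int64(205), np.int64(206), np.int64(237), np.int64(239), np.int64(240)]
[ 0.51514183 -0.64660182 -0.86867428]
0.0 edge row 250.8 tab top rear row 318.4 heel [0.5187 0.0167 0.1964] lid [0.5786 0.0281 0.1964]
0.03 edge row 249.7 tab top rear row 318.5 heel [0.5196 0.0168 0.1932] lid [0.5795 0.0283 0.1951]
0.06 edge row 248.6 tab top rear row 318.6 heel [0.5206 0.017  0.1901] lid [0.5804 0.0285 0.1937]
0.09 edge row 247.5 tab top rear row 318.7 heel [0.5217 0.0173 0.1869] lid [0.5814 0.0287 0.1924]
0.12 edge row 246.5 tab top rear row 318.7 heel [0.5229 0.0175 0.1838] lid [0.5824 0.0289 0.1911]
0.15 edge row 245.5 tab top rear row 318.7 heel [0.5242 0.0177 0.1808] lid [0.5834 0.0291 0.1899]
0.18 edge row 244.5 tab top rear row 318.8 heel [0.5255 0.018  0.1777] lid [0.5845 0.0293 0.1887]
0.21 edge row 243.6 tab top rear row 318.8 heel [0.527  0.0183 0.1748] lid [0.5856 0.0295 0.1875]
0.24 edge row 242.7 tab top rear row 318.8 heel [0.5285 0.0186 0.1718] lid [0.5867 0.0297 0.1863]
0.27 edge row 241.8 tab top rear row 318.8 heel [0.5302 0.0189 0.169 ] lid [0.5879 0.0299 0.1852]
0.3 edge row 241.0 tab top rear row 318.7 heel [0.5319 0.0192 0.1661] lid [0.5891 0.0302 0.1841]
0.33 edge row 240.3 tab top rear row 318.7 heel [0.5337 0.0195 0.1633] lid [0.5904 0.0304 0.1831]
```

servo_tool(steps=[[[-0.006,0,0.04],0],[[-0.01,0,0.08],0],[[-0.01,0,0.12],0],[[-0.01,0,0.15],0],[[-0.01,0,0.16],0],[[-0.01,0,0.17],0],[[-0.01,0,0.18],0],[[-0.01,0,0.185],0],[[-0.01,0,0.19],0],[[-0.01,0,0.19],0]])

```text
time_s: 9.25
tool_pos: [0.6115, 0.0367, 0.0397]
tool_rot: [[0.982, 0.19, 0.003], [0.19, -0.982, 0.0], [0.003, 0.001, -1.0]]
force: [2.1, -0.6, 3.8]
grip_width: 0.0299
gripper_force: 60.2
```

Nearly flat, so I press a bit more, release and rise.

servo_tool(steps=[[[0,0,0.003],0],[[0,0,0.005],0],[[0,0,0.005],0]])

```text
time_s: 9.55
tool_pos: [0.6107, 0.0367, 0.0344]
tool_rot: [[0.982, 0.19, 0.002], [0.19, -0.982, 0.0], [0.002, 0.0, -1.0]]
force: [2.2, -0.2, 8.1]
grip_width: 0.0298
gripper_force: 60.4
```

servo_tool(steps=[[[0,0,0],0],[[0,0,0],0],[[0,0,0],0],[[0,0,0],0]], grip=0.75)

```text
time_s: 9.95
tool_pos: [0.6087, 0.0365, 0.0324]
tool_rot: [[0.982, 0.19, -0.002], [0.19, -0.982, -0.0], [-0.002, -0.0, -1.0]]
force: [-0.3, -0.5, -0.1]
grip_width: 0.0642
gripper_force: 0.0
```

servo_tool(steps=[[[0,0,-0.03],0],[[0,0,-0.08],0],[[0,0,-0.13],0],[[0,0,-0.18],0],[[0,0,-0.22],0],[[0,0,-0.22],0]])

```text
time_s: 10.55
tool_pos: [0.6138, 0.0366, 0.2618]
tool_rot: [[0.982, 0.19, 0.014], [0.19, -0.982, 0.0], [0.013, 0.002, -1.0]]
force: [0.9, -0.1, 0.6]
grip_width: 0.0639
gripper_force: 0.0
```

servo_tool(steps=[[[-0.13,0.26,0],-1.45],[[-0.13,0.26,0],-1.45],[[-0.13,0.26,0],-1.45],[[-0.13,0.26,0],-1.45],[[-0.13,0.26,0],-1.45],[[-0.13,0.26,0],-1.45],[[-0.13,0.26,0],-1.45],[[-0.13,0.26,0],-1.45],[[-0.13,0.26,0],-1.45],[[-0.13,0.26,0],-1.45]], grip=0.45)

```text
time_s: 11.55
tool_pos: [0.5305, -0.2435, 0.2518]
tool_rot: [[-0.069, 0.998, -0.002], [0.998, 0.069, 0.001], [0.001, -0.002, -1.0]]
force: [0.7, 0.0, -0.2]
grip_width: 0.0386
gripper_force: 0.0
```

servo_tool(steps=[[[0,0,0],-0.12],[[0,0,0],-0.12]])

```text
time_s: 11.75
tool_pos: [0.5307, -0.2431, 0.2519]
tool_rot: [[-0.183, 0.983, -0.002], [0.983, 0.183, 0.001], [0.001, -0.002, -1.0]]
force: [0.6, 1.1, 0.5]
grip_width: 0.0385
gripper_force: 0.0
```

```bash
python3 - <<'E'
from h import *
i=camera_info("wrist");b=camera("wrist")[:,:,::-1];cv2.imwrite("pics/w5.png",b)
s=sense();R=np.array(s["tool_rot"]);print(s["tool_pos"],np.degrees(np.arctan2(R[1,0],R[0,0])))
c=camera("side")[200:320,240:440,::-1];t=cv2.resize(b[60:420,140:540],(500,450));o=np.zeros((600,800,3),np.uint8);o[:450,:500]=t
o[:180,500:800]=cv2.resize(c,(300,180),interpolation=2);cv2.imwrite("pics/m1.png",o)
E
```

```text
[ 0.5308293  -0.24312157  0.25210757] 100.38949165900696
```

View pics/m1.png

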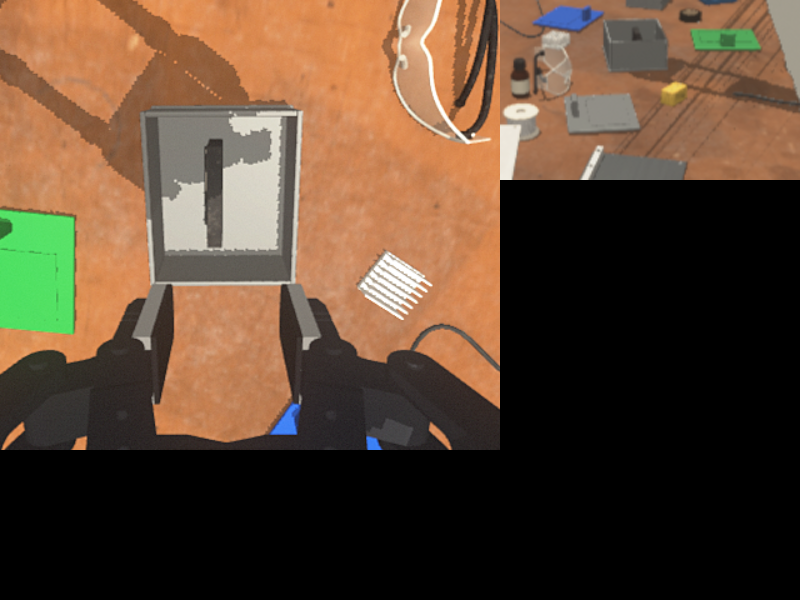

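The lid lies flat and clear (side inset at about (600,113)). The module stands in the tub, dark, at crop (205–223, 139–247), i.e. wrist pixels of about (311, 171–258).

```bash
python3 - <<'E'
from h import *
from scipy.optimize import minimize
i=camera_info("wrist");im=cv2.imread("pics/w5.png")
g=im.max(2);m=np.zeros_like(g);m[165:265,290:335]=(g[165:265,290:335]<70);n,l,st,_=cv2.connectedComponentsWithStats(m);k=1+st[1:,4].argmax();m=(l==k).astype(np.uint8);print(st[k])
S=8
def hull(v):
    c,sn=np.cos(v[2]),np.sin(v[2]);P=np.array([[v[0]+c*a-sn*b,v[1]+sn*a+c*b,z] for a in(-.006,.006) for b in(-.041,.041) for z in(.004,.056)])
    return cv2.convexHull(((proj(i,P)-[280,150])*S).astype(np.float32)).astype(np.int32)
M=cv2.resize(m[150:280,280:350],None,fx=S,fy=S,interpolation=cv2.INTER_LINEAR)
def f(v):
    h=np.zeros_like(M);cv2.fillPoly(h,[hull(v)],1);return (h!=M).sum()/M.sum()
best=min((minimize(f,[.525,-.25,a],method="Nelder-Mead",options=dict(initial_simplex=np.array([[.525,-.25,a],[.535,-.25,a],[.525,-.24,a],[.525,-.25,a+.1]]),maxiter=300)) for a in(0,.15,.3)),key=lambda q:q.fun)
print(best.x,best.fun)
E
```

```text
[304 171  14  66 438]
[ 0.5218956  -0.25033889  0.12465021] 1.786998087954111
```

```bash
python3 - <<'E'
import cv2,numpy as np
g=cv2.imread("pics/w5.png").max(2)
for r in range(168,262,6):print(r,g[r,296:330].tolist())
print(g[160:265,311].tolist())
E
```

```text
168 [129, 132, 129, 133, 131, 130, 129, 134, 127, 129, 128, 132, 129, 130, 127, 131, 132, 132, 128, 134, 132, 130, 130, 130, 130, 132, 137, 130, 127, 135, 133, 130, 130, 135]
174 [126, 130, 130, 128, 131, 130, 127, 127, 133, 139, 93, 57, 59, 54, 57, 62, 50, 54, 56, 59, 52, 45, 117, 138, 132, 134, 133, 128, 130, 132, 133, 132, 132, 131]
180 [133, 133, 129, 130, 132, 133, 135, 91, 119, 103, 61, 73, 63, 67, 68, 68, 65, 69, 70, 77, 72, 54, 114, 134, 133, 128, 129, 134, 134, 133, 131, 132, 132, 133]
186 [128, 130, 135, 128, 132, 128, 137, 93, 53, 67, 70, 65, 65, 66, 67, 64, 67, 68, 65, 68, 72, 59, 112, 135, 134, 131, 128, 132, 130, 136, 128, 131, 132, 132]
192 [128, 128, 130, 129, 130, 132, 139, 96, 55, 71, 70, 63, 70, 67, 65, 67, 64, 66, 66, 65, 64, 54, 118, 135, 126, 128, 123, 121, 145, 164, 205, 224, 222, 222]
198 [130, 131, 127, 128, 129, 130, 136, 96, 129, 113, 65, 69, 69, 70, 75, 73, 66, 70, 68, 66, 66, 46, 190, 224, 218, 215, 212, 218, 216, 217, 214, 217, 217, 215]
204 [129, 129, 129, 125, 125, 124, 127, 86, 126, 108, 58, 67, 68, 69, 68, 71, 71, 67, 75, 73, 67, 39, 187, 223, 218, 2
[... 1289 characters left out ...]
93, 85, 121, 194, 214, 208, 207, 205, 210, 209, 208, 209, 211, 206, 209]
258 [213, 213, 210, 208, 206, 209, 213, 214, 216, 197, 177, 175, 175, 178, 157, 166, 181, 184, 180, 167, 168, 200, 217, 194, 204, 214, 215, 216, 214, 211, 213, 199, 191, 209]
[134, 131, 133, 132, 133, 133, 130, 130, 131, 136, 126, 77, 47, 52, 62, 58, 56, 66, 70, 71, 68, 68, 66, 66, 61, 65, 64, 67, 68, 68, 67, 66, 67, 70, 66, 67, 63, 66, 73, 71, 67, 72, 71, 66, 71, 71, 69, 71, 70, 74, 71, 70, 69, 72, 68, 73, 67, 66, 75, 96, 94, 97, 95, 92, 94, 96, 93, 100, 98, 106, 113, 114, 104, 95, 107, 119, 102, 99, 109, 111, 100, 97, 99, 95, 91, 92, 100, 110, 95, 89, 97, 98, 95, 96, 97, 95, 87, 111, 166, 170, 119, 124, 126, 136, 131]
```

```bash
python3 - <<'E'
from h import *
from scipy.optimize import minimize
i=camera_info("wrist");g=cv2.imread("pics/w5.png").max(2)
m=np.zeros(g.shape,np.uint8);m[165:258,306:322]=(g[165:258,306:322]<122)
n,l,st,_=cv2.connectedComponentsWithStats(m);k=1+st[1:,4].argmax();m=(l==k).astype(np.uint8);print(st[k])
S=8
M=cv2.resize(m[150:280,280:350]*255,None,fx=S,fy=S,interpolation=cv2.INTER_LINEAR)>127
def f(v):
    c,sn=np.cos(v[2]),np.sin(v[2]);P=np.array([[v[0]+c*a-sn*b,v[1]+sn*a+c*b,z] for a in(-.006,.006) for b in(-.041,.041) for z in(.004,.056)])
    h=np.zeros(M.shape,np.uint8);cv2.fillPoly(h,[cv2.convexHull(((proj(i,P)-[279.5,149.5])*S).astype(np.float32)).astype(np.int32)],1);return (h!=M).sum()/M.sum()
for a in(0,.1,.2,.3):
    q=min((minimize(f,[x,y,a],method="Nelder-Mead",options=dict(initial_simplex=np.array([[x,y,a],[x+.005,y,a],[x,y+.005,a],[x,y,a+.05]]),maxiter=300)) for x in(.515,.525,.535) for y in(-.26,-.25,-.24)),key=lambda q:q.fun);print(q.x,q.fun)
s=sense();print(s["tool_pos"])
print([np.round(ray(i,p,.064),4).tolist() for p in [(258,148),(380,148)]])
E
```

```text
[ 306  171   13   87 1058]
[ 0.52300234 -0.25038628  0.16619304] 0.057074524625014764
[ 0.52301807 -0.25033166  0.16553491] 0.05701547183181765
[ 0.52298575 -0.25021197  0.16575196] 0.056631628676036376
[ 0.52300349 -0.25020819  0.16677341] 0.05691212944372269
[ 0.53095803 -0.24313484  0.25231734]
[[0.4644, -0.1933, 0.064], [0.5721, -0.1734, 0.064]]
```

servo_tool(steps=[[[-0.0055,-0.009,0.04],0.015],[[-0.0055,-0.009,0.08],0.015],[[-0.0055,-0.009,0.12],0.015],[[-0.0055,-0.009,0.14],0.015],[[-0.0055,-0.009,0.14],0.015],[[-0.0055,-0.009,0.14],0.015]])

```text
time_s: 12.45
tool_pos: [0.5236, -0.2504, 0.1133]
tool_rot: [[-0.167, 0.986, -0.001], [0.986, 0.167, 0.0], [0.0, -0.001, -1.0]]
force: [0.0, -0.1, 0.4]
grip_width: 0.0386
gripper_force: 0.0
```

servo_tool(steps=[[[0,0,0.03],0],[[0,0,0.055],0],[[0,0,0.07],0],[[0,0,0.075],0],[[0,0,0.075],0]])

```text
time_s: 12.95
tool_pos: [0.524, -0.2506, 0.0388]
tool_rot: [[-0.168, 0.986, 0.0], [0.986, 0.168, -0.0], [-0.0, 0.0, -1.0]]
force: [0.0, -0.5, -0.2]
grip_width: 0.0381
gripper_force: 0.0
```

servo_tool(steps=[[[0,0,0],0],[[0,0,0],0],[[0,0,0],0],[[0,0,0],0],[[0,0,0],0]], grip=0.0)

```text
time_s: 13.45
tool_pos: [0.5247, -0.251, 0.0398]
tool_rot: [[-0.168, 0.986, 0.002], [0.986, 0.168, -0.001], [-0.002, 0.002, -1.0]]
force: [0.6, -0.3, 5.8]
grip_width: 0.0106
gripper_force: 61.9
```

servo_tool(steps=[[[0,0,-0.02],0],[[0,0,-0.05],0],[[0,0,-0.1],0],[[0,0,-0.15],0],[[0,0,-0.16],0],[[0,0,-0.16],0]])

```text
time_s: 14.05
tool_pos: [0.5253, -0.2513, 0.2016]
tool_rot: [[-0.168, 0.986, 0.006], [0.986, 0.168, -0.003], [-0.004, 0.005, -1.0]]
force: [-0.1, 0.7, -0.5]
grip_width: 0.0108
gripper_force: 61.0
```

servo_tool(steps=[[[0.509,0.086,0],0.29],[[0.509,0.086,0],0.29],[[0.509,0.086,0],0.29],[[0.509,0.086,0],0.29],[[0.509,0.086,0],0.29],[[0.509,0.086,0],0.29],[[0.509,0.086,0],0.29],[[0.509,0.086,0],0.29],[[0.509,0.086,0],0.29],[[0.509,0.086,0],0.29]])

```text
time_s: 15.05
tool_pos: [0.5206, 0.2467, 0.195]
tool_rot: [[0.121, 0.993, -0.005], [0.993, -0.121, -0.002], [-0.003, -0.004, -1.0]]
force: [0.7, -0.0, -0.5]
grip_width: 0.0107
gripper_force: 60.9
```

servo_tool(steps=[[[0.02,0,0],0],[[0.02,0,0],0],[[0.02,0,0],0]])

```text
time_s: 15.35
tool_pos: [0.5241, 0.2644, 0.196]
tool_rot: [[0.12, 0.993, -0.003], [0.993, -0.12, -0.003], [-0.003, -0.003, -1.0]]
force: [-0.2, -0.3, -0.6]
grip_width: 0.0106
gripper_force: 60.9
```

```bash
python3 - <<'E'
from h import *
i=camera_info("wrist");b=camera("wrist")[:,:,::-1];cv2.imwrite("pics/j1.png",b)
np.savez("j1.npz",K=i["camera_matrix"],T=i["camera_from_world"])
s=sense();R=np.array(s["tool_rot"]);print(s["tool_pos"],np.degrees(np.arctan2(R[1,0],R[0,0])),s["joint_pos"],s["grip_width"])
E
```

```text
[0.52434276 0.26381697 0.19648507] 83.05033426988597 [ 2.43021101e+01  7.54972099e+00  1.05522708e+02 -4.62266634e-02
  6.71262517e+01  3.12699979e+01] 0.01075969648650369
```

View pics/j1.png

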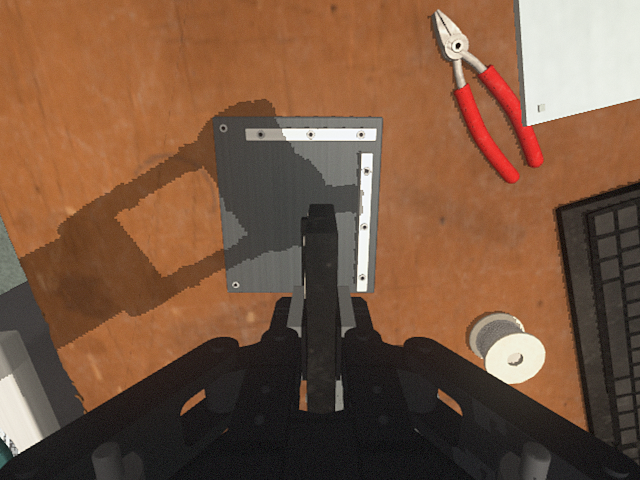

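Held module at (320, 205–410). Jig plate corners are (214,118), (382,117), (374,291) and (231,291). The short fence top spans (246–377, 129–140); the long fence's inner edge runs from about (361,153) to (357,291).

```bash
python3 - <<'E'
from h import *
d=np.load("j1.npz");i=dict(camera_matrix=d["K"],camera_from_world=d["T"])
L=np.array([ray(i,p,.01) for p in[(214,118),(382,117),(374,291),(231,291)]]);print(L.round(4).tolist());c=L.mean(0);x=L[1]+L[2]-L[0]-L[3];y=L[0]+L[1]-L[2]-L[3];print(c,np.degrees(np.arctan2(x[1],x[0])),np.degrees(np.arctan2(-y[0],y[1])),np.linalg.norm(x)/2,np.linalg.norm(y)/2)
im=cv2.imread("pics/j1.png").astype(int)
print(im[125:146,280].max(1).tolist(),im[125:146,345].max(1).tolist());print(im[170,352:380].max(1).tolist(),im[275,350:378].max(1).tolist())
for z in(.026,.01):print(z,[ray(i,p,z).round(4).tolist() for p in[(361,160),(358,280),(250,140.5),(375,140.5)]])
g=cv2.imread("pics/j1.png").max(2)
for r in (206,212,218,250,300):print(r,g[r,296:346].tolist())
print(g[198:240,325].tolist())
E
```

```text
[[0.4414, 0.3607, 0.01], [0.5865, 0.3442, 0.01], [0.5675, 0.1792, 0.01], [0.4238, 0.1961, 0.01]]
[0.50481336 0.2700512  0.01      ] -6.598420401423022 -6.351598323194529 0.14533818672192025 0.1657994021320733
[126, 123, 94, 109, 175, 175, 168, 169, 167, 169, 166, 168, 168, 179, 177, 129, 68, 70, 77, 75, 80] [130, 126, 94, 183, 255, 252, 247, 247, 245, 246, 247, 248, 249, 252, 254, 225, 96, 130, 128, 128, 129]
[125, 120, 123, 129, 99, 69, 78, 88, 109, 201, 238, 251, 195, 79, 66, 55, 120, 215, 229, 244, 193, 113, 124, 130, 126, 128, 128, 112] [107, 110, 119, 120, 86, 78, 75, 214, 253, 185, 148, 210, 228, 220, 208, 232, 254, 191, 91, 116, 115, 111, 113, 112, 98, 147, 163, 160]
0.026 [[0.5638, 0.3114, 0.026], [0.5515, 0.2005, 0.026], [0.4724, 0.3385, 0.026], [0.5768, 0.326, 0.026]]
0.01 [[0.5654, 0.3099, 0.01], [0.5525, 0.1932, 0.01], [0.4692, 0.3384, 0.01], [0.5791, 0.3253, 0.01]]
206 [70, 68, 70, 74, 70, 74, 74, 72, 71, 69, 71, 73, 82, 50, 28, 34, 30, 31, 35, 33, 43, 35, 39, 41, 32, 40, 37, 38, 30, 39, 41, 37, 36, 43, 42, 41, 42, 46, 70, 78, 72, 74, 73, 73, 78, 75, 76, 75, 77, 75]
212 
[... 308 characters left out ...]
6, 46, 45, 42, 44, 41, 44, 41, 44, 42, 43, 46, 38, 36, 62, 109, 124, 120, 115, 120, 115, 122, 119, 116, 117]
250 [109, 110, 108, 114, 119, 78, 32, 36, 45, 40, 42, 45, 39, 42, 41, 43, 45, 43, 41, 44, 43, 41, 42, 38, 49, 45, 46, 47, 46, 47, 47, 45, 45, 50, 54, 46, 49, 46, 49, 46, 44, 46, 101, 115, 117, 113, 111, 112, 111, 113]
300 [96, 90, 94, 94, 91, 91, 96, 73, 39, 26, 41, 45, 44, 47, 41, 45, 42, 47, 50, 44, 42, 42, 41, 43, 50, 41, 49, 42, 47, 41, 44, 43, 41, 46, 48, 47, 47, 43, 43, 45, 43, 31, 53, 86, 91, 93, 94, 95, 97, 93]
[72, 75, 71, 74, 73, 69, 40, 40, 39, 38, 41, 36, 39, 37, 37, 39, 39, 36, 42, 38, 44, 41, 35, 35, 36, 35, 44, 44, 35, 38, 36, 38, 36, 41, 44, 44, 53, 50, 51, 51, 49, 48]
```

```bash
python3 - <<'E'
from h import *
d=np.load("j1.npz");i=dict(camera_matrix=d["K"],camera_from_world=d["T"]);tp=np.array([.52434,.26382,.19648]);a=np.radians(83.05)
X=np.array([np.cos(a),np.sin(a),0]);Y=np.array([np.sin(a),-np.cos(a),0])
for n,p,z in[("end low L",(309,204),.1607),("end low R",(334,204),.1607),("end top L",(308.5,218),.2127),("end top R",(335,218),.2127)]:
    r=ray(i,p,z)-tp;print(n,"along",round(r@X,4),"across",round(r@Y,4))
E
```

```text
end low L along 0.0416 across -0.0062
end low R along 0.0416 across 0.0062
end top L along 0.0474 across -0.0044
end top R along 0.0474 across 0.0048
```

servo_tool(steps=[[[0.012,0.012,0.04],-0.008],[[0.012,0.012,0.08],-0.008],[[0.012,0.012,0.11],-0.008],[[0.012,0.012,0.13],-0.008],[[0.012,0.012,0.142],-0.008],[[0.012,0.012,0.145],-0.008],[[0.012,0.012,0.145],-0.008]])

```text
time_s: 16.1
tool_pos: [0.5389, 0.2749, 0.0535]
tool_rot: [[0.114, 0.993, 0.0], [0.993, -0.114, -0.0], [-0.0, 0.0, -1.0]]
force: [-0.8, 0.4, -0.3]
grip_width: 0.0108
gripper_force: 60.9
```

servo_tool(steps=[[[0,0,0.003],0],[[0,0,0.006],0],[[0,0,0.007],0],[[0,0,0.007],0]])

```text
time_s: 16.5
tool_pos: [0.5386, 0.2759, 0.0466]
tool_rot: [[0.113, 0.994, 0.0], [0.994, -0.113, 0.0], [0.0, 0.0, -1.0]]
force: [0.3, 0.4, -0.5]
grip_width: 0.011
gripper_force: 60.9
```

servo_tool(steps=[[[0,0,0.001],0],[[0.003,0.005,0.001],0],[[0.006,0.01,0.001],0],[[0.008,0.013,0.001],0],[[0.008,0.013,0.001],0],[[0.008,0.013,0.001],0]])

```text
time_s: 17.1
tool_pos: [0.5535, 0.2827, 0.0458]
tool_rot: [[0.113, 0.994, 0.002], [0.994, -0.113, 0.001], [0.001, 0.002, -1.0]]
force: [0.8, 0.9, 3.3]
grip_width: 0.0109
gripper_force: 61.5
```

Bed touched (3.3 N), so approach the long fence first.

servo_tool(steps=[[[0,0.002,0],0],[[0,0.004,0],0],[[0,0.005,0],0],[[0,0.005,0],0]])

```text
time_s: 17.5
tool_pos: [0.5543, 0.2826, 0.0458]
tool_rot: [[0.114, 0.993, -0.006], [0.993, -0.114, 0.001], [0.0, -0.006, -1.0]]
force: [-11.0, 2.5, 13.1]
grip_width: 0.011
gripper_force: 62.9
```

servo_tool(steps=[[[0.002,0,-0.001],0],[[0.004,0,-0.001],0],[[0.006,0,-0.001],0],[[0.006,0,-0.001],0]])

```text
time_s: 17.9
tool_pos: [0.5546, 0.285, 0.0459]
tool_rot: [[0.113, 0.994, -0.008], [0.994, -0.113, -0.005], [-0.006, -0.007, -1.0]]
force: [-8.5, -9.2, 12.1]
grip_width: 0.0109
gripper_force: 62.8
```

servo_tool(steps=[[[0.002,0,-0.001],0],[[0.004,0,-0.001],0],[[0.004,0,-0.001],0],[[0.004,0,-0.001],0]])

```text
time_s: 18.3
tool_pos: [0.5548, 0.2872, 0.046]
tool_rot: [[0.113, 0.994, -0.009], [0.994, -0.113, -0.008], [-0.009, -0.008, -1.0]]
force: [-7.6, -12.6, 9.9]
grip_width: 0.0107
gripper_force: 62.4
```

servo_tool(steps=[[[0,0,-0.001],0],[[0.002,0,-0.0015],0],[[0.004,0,-0.0015],0],[[0.004,0,-0.0015],0],[[0.004,0,-0.0015],0]])

```text
time_s: 18.8
tool_pos: [0.5548, 0.2877, 0.0465]
tool_rot: [[0.112, 0.994, -0.011], [0.994, -0.112, -0.014], [-0.015, -0.009, -1.0]]
force: [-5.2, -21.3, 9.2]
grip_width: 0.0109
gripper_force: 62.3
```

servo_tool(steps=[[[-0.001,0.001,0],0],[[-0.001,0.003,0],0],[[-0.001,0.003,0],0],[[-0.001,0.003,0],0]])

```text
time_s: 19.2
tool_pos: [0.5551, 0.2876, 0.0464]
tool_rot: [[0.113, 0.994, -0.016], [0.994, -0.113, -0.012], [-0.014, -0.014, -1.0]]
force: [-12.9, -17.7, 12.4]
grip_width: 0.0109
gripper_force: 62.9
```

servo_tool(steps=[[[0,0,0],0],[[0,0,0],0],[[0,0,0],0],[[0,0,0],0]])

```text
time_s: 19.6
tool_pos: [0.555, 0.2876, 0.0464]
tool_rot: [[0.112, 0.994, -0.015], [0.994, -0.113, -0.012], [-0.014, -0.014, -1.0]]
force: [-12.8, -17.1, 13.1]
grip_width: 0.0108
gripper_force: 62.9
```

```bash
python3 - <<'E'
from h import *
s=sense();R=np.array(s["tool_rot"]);print("tool force",R.T@s["force"],s["torque"],np.degrees(np.arctan2(R[1,0],R[0,0])))
# corner view from scene: any gap between dark module and fences; end of module vs predicted
i=camera_info("scene");b=camera("scene");cv2.imwrite("pics/f.png",b[:,:,::-1])
w=camera_info("wrist");g=camera("wrist").max(2)
tp=np.array(s["tool_pos"]);print(proj(w,[tp+R@[.0416,y,.0358] for y in(-.006,.006)]).round(1))
for r in range(196,226,4):print(r,g[r,290:350:2].tolist())
E
```

```text
tool force [-18.59398126 -10.98821252 -12.71688678] [-2.98101301  2.22364522 -0.25428085] 83.5434274012655
[[308.3 202.9]
 [332.5 202.9]]
196 [236, 237, 238, 236, 237, 239, 238, 239, 239, 237, 239, 240, 240, 239, 239, 237, 235, 255, 255, 254, 255, 255, 255, 255, 250, 255, 255, 255, 255, 255]
200 [235, 236, 235, 237, 238, 238, 239, 238, 237, 237, 237, 239, 237, 237, 237, 238, 238, 238, 252, 251, 109, 121, 118, 200, 255, 244, 255, 255, 255, 255]
204 [237, 238, 236, 237, 238, 239, 237, 236, 238, 239, 238, 240, 238, 239, 239, 240, 239, 241, 226, 209, 197, 117, 132, 255, 255, 255, 255, 255, 255, 255]
208 [242, 243, 241, 242, 243, 242, 242, 243, 243, 242, 242, 242, 243, 245, 243, 243, 244, 244, 246, 247, 225, 212, 226, 238, 255, 255, 255, 255, 255, 255]
212 [115, 111, 111, 112, 109, 115, 117, 116, 113, 95, 65, 71, 66, 70, 73, 73, 72, 75, 76, 72, 76, 74, 86, 116, 118, 112, 121, 112, 100, 194]
216 [116, 113, 115, 117, 112, 120, 115, 113, 94, 132, 77, 76, 73, 75, 78, 79, 78, 82, 75, 76, 78, 81, 76, 119, 121, 121, 127, 119, 121, 113]
220 [116, 114, 117, 113, 115, 106, 72, 72, 72, 73, 79, 85, 79, 77, 73, 76, 75, 74, 79, 76, 81, 77, 80, 109, 123, 120, 124, 122, 123, 122]
224 [115, 113, 113, 115, 114, 101, 78, 77, 76, 67, 70, 74, 73, 71, 77, 75, 76, 72, 78, 70, 75, 80, 77, 87, 170, 160, 156, 156, 155, 156]
```

servo_tool(steps=[[[0,0.001,-0.0005],0],[[0,0.002,-0.001],0],[[0,0.003,-0.001],0],[[0,0.003,-0.001],0],[[0,0.003,-0.001],0],[[0,0.003,-0.001],0]])

```text
time_s: 20.3
tool_pos: [0.5553, 0.2876, 0.0464]
tool_rot: [[0.113, 0.993, -0.021], [0.993, -0.113, -0.012], [-0.015, -0.019, -1.0]]
force: [-18.2, -15.2, 13.0]
grip_width: 0.011
gripper_force: 63.0
```

```bash
python3 -c "
from rig import *
print(hand_in())"
```

```text
the job is handed in; nothing more can be done
None
```

The job is handed in; no verdict came back. The lid was tipped on the rim and is laid flat on the bench, and at hand-in the arm was holding the module in the jig's corner, pushing with about 16 N toward the long fence and 17 N toward the short one.

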